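# Draw the sprung gauge rod to its pointer and hold

## Task

Ready the spring-return displacement gauge for a reading: slide its blue transport lock all the way to the end stop at the long side of its track to free the rod, then take the black pull post and draw the rod out against its spring until the red band on the rod stands level with the yellow pointer. Finish while still holding it there steadily with the gripper, not letting go, with the lock left fully open, and leave the other things on the bench undisturbed.

Things in the scene. Friction and masses are not known exactly. Their poses are not given: they have to be found in the camera images.
- gauge: gauge fixed to the bench: grey base plate 120 x 300 x 12 mm with steel tube and white head block. Origin: centre of the plate's underside, z up; +y runs along the tube the way the rod pulls out (world +y at yaw 0). Rod axis at x = 0, 50 mm above the bench. Head block with lock track ends at y = -20 mm, 82 mm high (end stop at the track's -x end: 92 mm); the lock's gate reaches y = +2 mm, 90 mm high
- transport_lock (a joint): travel of the blue transport lock along its track in m: about 0 to 0.01 at the start (locked), 0.040 at its end stop (free); it slides towards the gauge's own -x, needs about 2 N and stays where it is left. While it is shut its gate stands in front of the brass collar of the rod and blocks it
- lock_knob (a point): centre of the grip part of the blue lock knob, an upright block 16 mm (along gauge x, the slide direction) x 22 mm (along gauge y), this point 112 mm above the bench; the knob's top is at 128 mm, its carriage (30 mm along x, 50 mm along y) has its top at 90 mm
- pull_post (a point): point on the axis of the black upright pull post at the outer end of the rod, 90 mm above the bench; the post is 18 mm in diameter and free from 55 to 115 mm above the bench. It moves only along the gauge's y, with the rod
- rod: telescoping steel rod, 16 mm thick, with brass collar, red band and pull post. Slides along the gauge's +y only, 0 to 105 mm; fully in at the start. Its inner spring always draws it back: about 3 N fully in, plus 0.8 N per 10 mm (80 N/m). Its origin lies on the gauge's origin when the rod is fully in
- rod_band (a point): centre of the red band (10 mm long) on the rod, on the rod's axis; 100 mm from the post's axis, towards the tube
- pointer_tip (a point): tip of the yellow pointer, clamped on the base plate beside the rod (on its +x side, tip 13 mm from the rod's axis), 50 mm above the bench, highest part 60 mm. It does not move; its place along the gauge's y differs: 35 to 75 mm beyond the red band of the fully-in rod. Its axes are parallel to the gauge's
- jar: bystander: closed jar, 48 mm in diameter, 65 mm high; origin at the centre of its underside
- sleeve: bystander: brass cylinder, 38 mm in diameter, 55 mm high; origin at the centre of its underside
- driver: bystander: screwdriver lying on the bench, 160 mm long; origin under its middle, lying along its own x
- module: bystander: white terminal module with green terminals, 60 x 100 x 41 mm; origin at the centre of its underside

How it is judged:
By the outcome, as a careful person would: the job done as asked, in the order asked, and still so for the second after the job is handed in, while the arm keeps its last pose, push and grip.
It also fails if it takes over 48 s, if anything falls off the work surface, if the arm or the gripper's body presses on something with over 40 N, if the wrist force passes 120 N, or if a joint passes its speed limit or range.

## Robot

A 6-joint arm with a two-finger parallel gripper is mounted at the origin on the work surface. World frame = base frame: x ahead of the robot, y to its left, z up, the work surface at z = 0. Lengths are in mm, angles in rad, forces in N, time in s.
With the tool pointing down it reaches from about 300 to 875 mm from the base axis. Payload 6.4 kg.
Tool frame: the origin (TCP) lies on the centre line of the jaws, within the pads' length; the fingertips stand 11 mm ahead of it and the grasp point (between the pads) lies 8 mm behind it (r.tips_ahead is the distance from the TCP to the fingertips, in mm); z points along the fingers, y is the line along which they close (so a half turn about z gives the same grasp; the last joint's range is limited). The gripper opens to 85 mm and grips with 20 to 120 N. Pads are 22 mm wide; open, the fingers measure 114 mm over their backs; the gripper's body (76 mm by 85 mm) begins 54 mm behind the grasp point. The pads swing forward as they close: fully open they stand 13 mm farther back than shut.
Start: joints at [-1.493, 0.181, 1.607, -0, 1.354, -0.206], TCP at [161.019, -552.009, 242.288] pointing down, gripper open.
Joint ranges: [-2.99, 2.99], [-0.89, 2.07], [0.3, 2.58], [-1.14, 4.28], [0, 2.63], [-3.12, 3.12]. Speed limits (rad/s): [2.57, 2.57, 3.01, 3.14, 3.14, 3.14].

## Interface

Orientations are given as a unit quaternion [w, x, y, z].
In Python, from workcell import status, cams, sign_off, nets, r gives the robot as it stands. The module is installed in compiled form; this text tells all that it offers.
- The arm moves only by the shell command python3 -m creep 'ROWS'. ROWS is JSON, a list that holds one entry, the list of rows, each a list of 7 numbers: the opening in per cent of the stroke, from 0 (shut) to 100 (fully open), then the shift along the tool's x, y, z in units of 30 mm (1.0 is 30 mm), then the turn, a rotation vector about the tool's x, y, z in units of 6 degrees (1.0 is 6 degrees). A call has exactly 10 rows; each row shifts and turns the commanded pose from where the row before left it, along the tool's axes as they then stand; what a row does not reach is not made up. A row lasts 1/12 s, in which the tool goes at most 41.7 mm and 7.16 degrees, less where a joint would pass 70% of its speed; a pose out of reach is approached as far as the arm can. A call is refused whole if a number of a shift passes 1 or a number of a turn 1, either way. A call with a gripper value outside its range is refused whole. The fingers move at their own pace and stop on an object; the grip force is fixed at half the most. Time passes only in rows, so rows that do not move let the fingers close, or fill a call up. It gives the time, the measured TCP pose, the force, the opening and the grip force at its end, in the units of the state.
- status.observe(): the state, without advancing time (a new reading comes with each control period).
- cams.capture(name): name is "scene" or "top" or "wrist"; returns a dict with "image" (400x640x3 uint8, red, green, blue), "fx", "fy", "cx", "cy" (pixels), "k1" (the pictures are not rectified: a ray, as slopes to the right and down, at radius r is drawn at 1 + k1 r^2 times it, then the intrinsics apply), "extrinsics" (4x4, takes a point from camera to world coordinates); the wrist camera has in their place "tool_from_camera" (4x4, takes a point from camera to tool coordinates, whose origin is the TCP and whose axes are the flange's). Camera axes: x right, y down, z forward; pixel columns grow to the right and rows downward; lengths in mm; the calibration is good to about 2 mm. A picture is of the moment at which its call begins: read the wrist's pose just before it. There is no depth.
- sign_off(): hands the job in; it is judged then, once.
Trained networks look in the newest picture that a camera, given by its name, has taken for a name from the list of things; names that differ only in an ending like _2 or _b are one class to them, and where a whole thing is asked for, a point or a joint stands for the part that bears it (a point fixed in the world has none). Each returns a list of dicts, best first, with "conf" (0 to 1); they miss things now and then, are a little off and sometimes report something else, mostly with a low value. They report only what shows in the picture. A call takes as long as a camera call.
- nets.recognise(target, camera): "point" ([x, y, z] in mm, in world coordinates, good to about 4 mm: the middle of the surface that is visible of it).
- nets.silhouettes(target, camera): "region" (400x640 bool, what is visible of it).
The state is a dict: "time_s": time; "q": joint angles; "dq": joint speeds; "joint_torque": joint torques, N m; "position": TCP position; "ee_rot": TCP orientation; "wrist_force": force on the tool from outside, world axes, zero at the start; "ft_torque": the same for the moment, N m; "width": opening from 0.0 (shut) to 1.0 (fully open); "finger_force": force on a finger pad.
Only numpy, scipy, OpenCV 4.12 (cv2) and the standard library are available. Lean on these libraries where they do the work, as an engineer would, in place of code of your own. Each camera call takes 0.05 s, during which the arm holds its last target. There are 200 camera calls.

## Working session

There is one attempt and no reset: what is moved stays moved. The work goes in short steps, Python scripts to look and compute and a shell command to move; the robot and the scene stay as the last step left them, time stands still between calls to the robot, and variables do not carry over. Pictures are saved under pics/ and viewed, at most 11 in all, crops included, and the job is handed in when it is done.

```bash
mkdir -p pics; python3 - <<'E'
from workcell import status,cams,nets
import cv2
s=status.observe();print(s['time_s'],s['position'],s['ee_rot'],s['width'])
for c in ['top','scene']:
    d=cams.capture(c);cv2.imwrite(f'pics/{c}0.png',d['image'][:,:,::-1])
    for n in ['gauge','lock_knob','pull_post','rod_band','pointer_tip','jar','sleeve','driver','module']:
        for o in nets.recognise(n,c)[:2]: print(c,n,[round(v) for v in o['point']],round(o['conf'],2))
print(status.observe()['time_s'])
E
```

```text
0.0 [ 160.96958866 -551.44933996  241.40029353] [-8.71876786e-04  9.89947648e-01  1.41431577e-01  4.86723865e-05] 1.0026405212454943
top lock_knob [508, 22, 85] 0.92
top pull_post [539, 120, 60] 0.96
top rod_band [535, 126, 56] 0.78
top jar [645, 69, 69] 0.82
top jar [615, -83, 54] 0.6
top sleeve [615, -84, 55] 0.7
top driver [360, -44, 23] 0.72
top module [711, 181, 35] 0.81
scene gauge [524, 9, 14] 0.61
scene lock_knob [514, 14, 87] 0.98
scene pull_post [542, 134, 64] 0.91
scene rod_band [542, 130, 57] 0.88
scene pointer_tip [579, 120, 37] 0.75
scene jar [665, 55, 44] 0.94
scene jar [511, 11, 91] 0.18
scene sleeve [629, -88, 45] 0.91
scene driver [364, -50, 17] 0.56
scene module [630, -91, 44] 0.72
scene module [524, 10, 13] 0.62
1.0
```

View pics/top0.png

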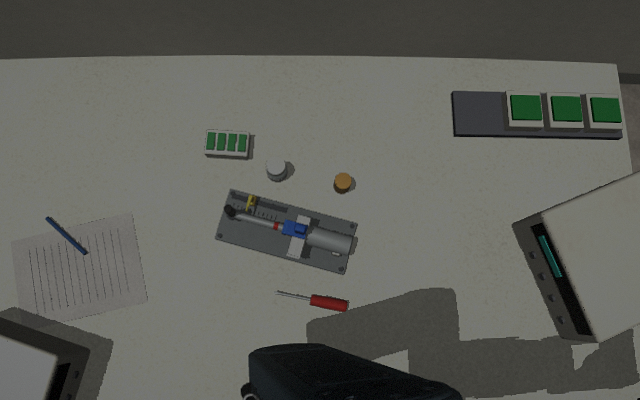

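View pics/scene0.png

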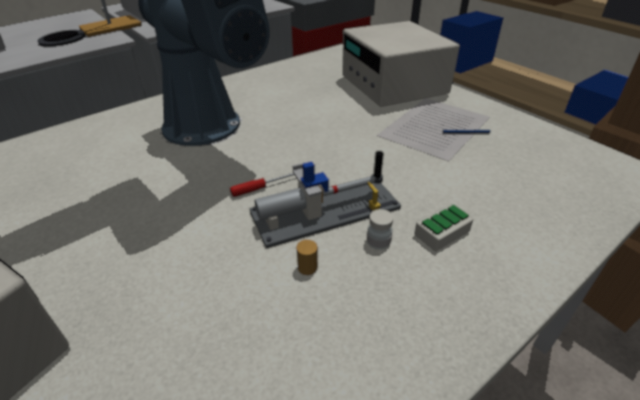

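The top view shows the plate's corners at about (231,189), (357,221), (345,274) and (216,239). The post top is at (229,211), the blue lock at (294,229) and the pointer at (251,203). Jar (277,170) and sleeve (343,183) are on the gauge's +x side. Next I compute the gauge pose from these corners.

```bash
cat > h.py <<'E'
import numpy as np,cv2
def ray(d,uv,T):
    K=np.array([[d['fx'],0,d['cx']],[0,d['fy'],d['cy']],[0,0,1.]])
    n=cv2.undistortPoints(np.array([[uv]],float),K,np.array([d['k1'],0,0,0,0.]))[0,0]
    v=T[:3,:3]@np.array([n[0],n[1],1]);return T[:3,3],v
def at_z(d,uv,z,T=None):
    T=np.array(d['extrinsics'] if T is None else T);o,v=ray(d,uv,T);return o+v*(z-o[2])/v[2]
def quat(q):
    from scipy.spatial.transform import Rotation as R
    return R.from_quat(q,scalar_first=True).as_matrix()
def proj(d,p,T):
    K=np.array([[d['fx'],0,d['cx']],[0,d['fy'],d['cy']],[0,0,1.]]);T=np.linalg.inv(T)
    c=T[:3,:3]@p+T[:3,3];return cv2.projectPoints(c.reshape(1,1,3),np.zeros(3),np.zeros(3),K,np.array([d['k1'],0,0,0,0.]))[0][0,0]
E
python3 - <<'E'
from workcell import cams,nets
from h import *
d=cams.capture('top')
P=[at_z(d,p,12)[:2] for p in [(231,189),(357,221),(345,274),(216,239)]]
print(np.round(P),'c',np.mean(P,0))
a=(P[0]+P[3]-P[1]-P[2]);print('len',np.linalg.norm(a)/2,'yaw',np.degrees(np.arctan2(-a[0],a[1])))
print('post top',at_z(d,(229,211),115))
import cv2
cv2.imwrite('pics/topc.png',cv2.resize(d['image'][170:290,200:370,::-1],None,fx=4.5,fy=4.5,interpolation=cv2.INTER_CUBIC))
E
```

```text
[[ 610.  170.]
 [ 538. -116.]
 [ 419.  -89.]
 [ 495.  199.]] c [515.33736302  40.95748809]
len 296.2892542362365 yaw -14.387434653168446
post top [539.93535161 155.87524713 115.        ]
```

View pics/topc.png

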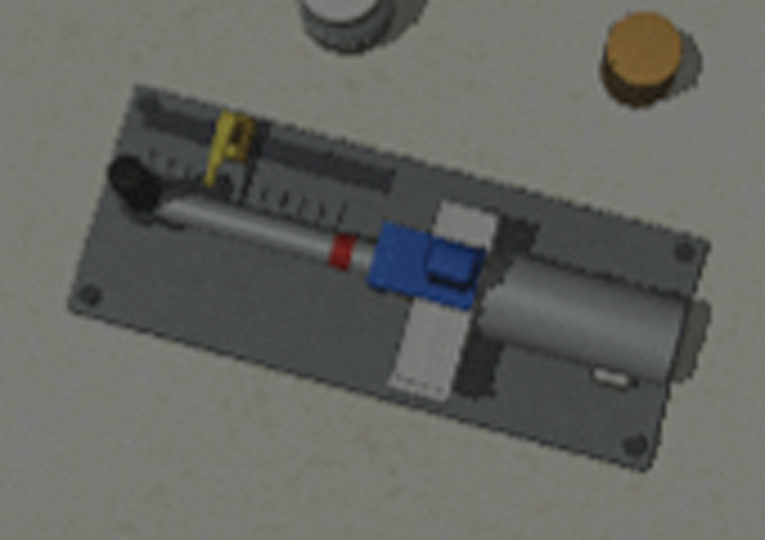

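```bash
python3 -m creep '[[[100,0.81,-0.76,0,0,0,0],[100,0.81,-0.76,0,0,0,0],[100,0.81,-0.76,0,0,0,0],[100,0.81,-0.76,0,0,0,0],[100,0.81,-0.76,0,0,0,0],[100,0.81,-0.76,0,0,0,0],[100,0.81,-0.76,0,0,0,0],[100,0.81,-0.76,0,0,0,0],[100,0.81,-0.76,0,0,0,0],[100,0.81,-0.76,0,0,0,0]]]' && python3 -m creep '[[[100,0.81,-0.76,0,0,0,0],[100,0.81,-0.76,0,0,0,0],[100,0.81,-0.76,0,0,0,0],[100,0.81,-0.76,0,0,0,0],[100,0.81,-0.76,0,0,0,0],[100,0.81,-0.76,0,0,0,0],[100,0.81,-0.76,0,0,0,0],[100,0.81,-0.76,0,0,0,0],[100,0.81,-0.76,0,0,0,0],[100,0.81,-0.76,0,0,0,0]]]' && python3 -m creep '[[[50,0,0,0,0,0,-0.99],[50,0,0,0,0,0,-0.99],[50,0,0,0,0,0,-0.99],[50,0,0,0,0,0,-0.99],[50,0,0,0,0,0,-0.99],[50,0,0,0,0,0,-0.99],[50,0,0,0,0,0,-0.99],[50,0,0,0,0,0,-0.99],[50,0,0,0,0,0,-0.99],[50,0,0,0,0,0,-0.99]]]'
cat > look.py <<'E'
import sys
from workcell import status,cams,nets,r
from h import *
s=status.observe();d=cams.capture('wrist')
T=np.eye(4);T[:3,:3]=quat(s['ee_rot']);T[:3,3]=s['position'];W=T@np.array(d['tool_from_camera'])
cv2.imwrite(f'pics/{sys.argv[1]}.png',d['image'][:,:,::-1])
np.savez(f'{sys.argv[1]}.npz',T=T,W=W,**{k:d[k] for k in('fx','fy','cx','cy','k1')})
print('t',s['time_s'],'tcp',s['position'].round(1) if hasattr(s['position'],'round') else s['position'],'\n',T[:3,:3].round(3),'F',np.round(s['wrist_force'],1),'w',s['width'],'tips',r.tips_ahead)
print('cam',W[:3,3].round())
for n in ['lock_knob','pull_post','rod_band','pointer_tip','transport_lock']:
    for o in nets.recognise(n,'wrist')[:1]: print(n,np.round(o['point'],1),round(o['conf'],2))
E
python3 look.py w1
```

```text
time_s: 1.88
position: [331.0, -263.7, 242.5]
ee_rot: [0.0, 0.99, 0.141, 0.0]
wrist_force: [0.9, -0.2, -0.3]
width: 0.998
finger_force: 0.0
time_s: 2.72
position: [500.6, 23.5, 242.5]
ee_rot: [0.0, 0.99, 0.142, 0.0]
wrist_force: [0.0, -0.0, 0.4]
width: 1.004
finger_force: 0.0
time_s: 3.55
position: [499.9, 21.9, 242.4]
ee_rot: [0.0, 0.788, 0.615, 0.0]
wrist_force: [-0.5, -0.1, 0.5]
width: 0.499
finger_force: 0.0
t 3.55 tcp [499.9  21.9 242.4] 
 [[ 0.243  0.97   0.   ]
 [ 0.97  -0.243 -0.   ]
 [ 0.     0.    -1.   ]] F [-0.5 -0.1  0.5] w 0.49872870323788016 tips 11.0
cam [519.  99. 374.]
lock_knob [506.2  24.9  92.2] 0.65
pull_post [539.1 130.   57.9] 0.74
rod_band [538.  126.   59.4] 0.59
pointer_tip [581.9 124.5  51.5] 0.88
transport_lock [509.   23.8  94.8] 0.57
```

View pics/w1.png

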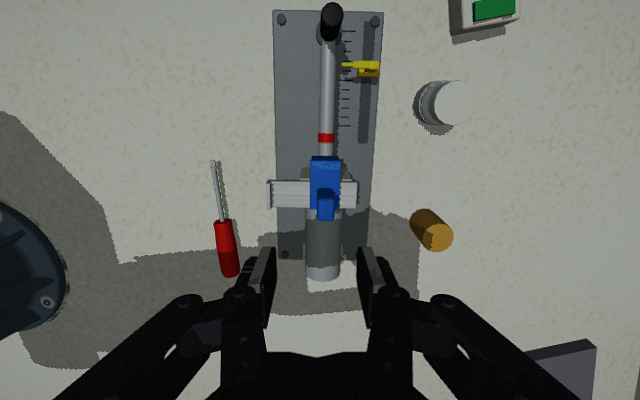

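The wrist view shows the post top at (331,8), the band at (327,138), the pointer tip at (343,66) and the knob at about (326,205). The fingers straddle the column near 320.

```bash
cat > px.py <<'E'
from h import *
import sys
def load(n):
    z=np.load(n+'.npz');return z,z['W'],z['T']
E
python3 - <<'E'
from px import *
d,W,T=load('w1')
for n,p,z in [('post',(331,8),115),('band',(327,138),58),('pointer',(343,66),53),('knobtop',(326,209),128),('pl',(273,10),12),('pr',(383,13),12),('rodfar',(327,50),58),('bl',(276,257),12)]:
    print(n,at_z(d,p,z,W).round(1))
im=cv2.imread('pics/w1.png')
cv2.imwrite('pics/w1c.png',cv2.resize(im[0:240,250:410],None,fx=2.5,fy=2.5,interpolation=cv2.INTER_CUBIC))
E
```

```text
post [546.9 163.7 115. ]
band [521.7  62.6  58. ]
pointer [553.5 126.8  53. ]
knobtop [506.1  11.3 128. ]
pl [497.6 202.6  12. ]
pr [610.9 171.5  12. ]
rodfar [541.1 144.   58. ]
bl [417.5 -81.3  12. ]
```

View pics/w1c.png

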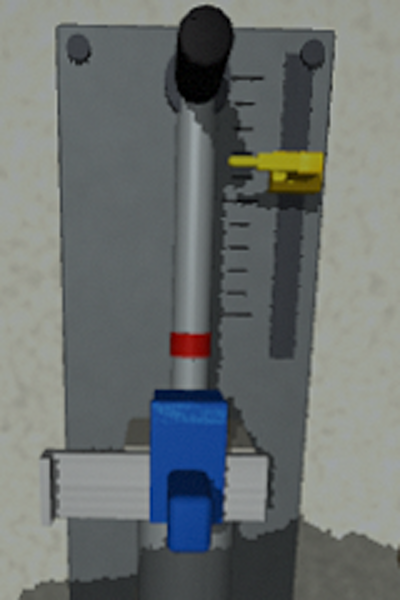

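```bash
python3 -m creep '[[[50,-0.29,0.29,0,0,0,0],[50,0,0,0.73,0,0,0],[50,0,0,0.73,0,0,0],[50,0,0,0.73,0,0,0],[50,0,0,0.73,0,0,0],[50,0,0,0.73,0,0,0],[50,0,0,0.73,0,0,0],[40,0,0,0,0,0,0],[32,0,0,0,0,0,0],[32,0,0,0,0,0,0]]]'; python3 look.py w2
```

```text
time_s: 4.68
position: [507.2, 10.7, 112.0]
ee_rot: [0.001, 0.79, 0.613, 0.0]
wrist_force: [-0.6, -0.2, 0.3]
width: 0.322
finger_force: 0.0
t 4.6833 tcp [507.2  10.7 112. ] 
 [[ 0.248  0.969  0.001]
 [ 0.969 -0.248 -0.   ]
 [-0.     0.001 -1.   ]] F [-0.6 -0.2  0.3] w 0.32198301275746405 tips 11.0
cam [527.  88. 244.]
lock_knob [506.8  26.3  91.2] 0.92
pull_post [530.5  97.1  60.1] 0.6
rod_band [529.3  93.6  58.5] 0.87
pointer_tip [580.1 123.4  54. ] 0.88
transport_lock [513.   25.5  93.4] 0.59
```

View pics/w2.png

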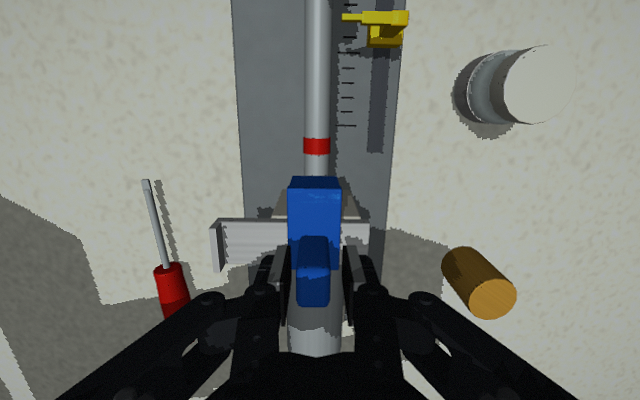

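The fingers straddle the knob (knob at (314,270), pads at x≈283 and 348). Next I push towards tool -y.

```bash
python3 -m creep '[[[32,0,-0.1,0,0,0,0],[32,0,-0.1,0,0,0,0],[32,0,-0.1,0,0,0,0],[32,0,-0.1,0,0,0,0],[32,0,-0.1,0,0,0,0],[32,0,-0.1,0,0,0,0],[32,0,-0.1,0,0,0,0],[32,0,-0.1,0,0,0,0],[32,0,-0.1,0,0,0,0],[32,0,-0.1,0,0,0,0]]]'; python3 -m creep '[[[32,0,-0.06,0,0,0,0],[32,0,-0.05,0,0,0,0],[32,0,-0.05,0,0,0,0],[32,0,0,0,0,0,0],[32,0,0,0,0,0,0],[32,0,0,0,0,0,0],[32,0,0,0,0,0,0],[32,0,0,0,0,0,0],[32,0,0,0,0,0,0],[32,0,0,0,0,0,0]]]'
```

```text
time_s: 5.82
position: [477.0, 18.8, 111.0]
ee_rot: [0.0, 0.79, 0.613, 0.0]
wrist_force: [2.3, -0.4, 1.7]
width: 0.32
finger_force: 1.1
time_s: 6.65
position: [472.1, 19.9, 110.6]
ee_rot: [-0.0, 0.79, 0.613, -0.0]
wrist_force: [-0.3, 0.3, -0.7]
width: 0.319
finger_force: 0.0
```

Moving with about 2 N; I keep on in small steps until the stop is felt.

```bash
python3 -m creep '[[[32,0,-0.04,0,0,0,0],[32,0,-0.04,0,0,0,0],[32,0,-0.04,0,0,0,0],[32,0,0,0,0,0,0],[32,0,0,0,0,0,0],[32,0,0,0,0,0,0],[32,0,0,0,0,0,0],[32,0,0,0,0,0,0],[32,0,0,0,0,0,0],[32,0,0,0,0,0,0]]]';  python3 -m creep '[[[32,0,-0.04,0,0,0,0],[32,0,-0.04,0,0,0,0],[32,0,0,0,0,0,0],[32,0,0,0,0,0,0],[32,0,0,0,0,0,0],[32,0,0,0,0,0,0],[32,0,0,0,0,0,0],[32,0,0,0,0,0,0],[32,0,0,0,0,0,0],[32,0,0,0,0,0,0]]]'
```

```text
time_s: 7.48
position: [468.8, 20.8, 110.9]
ee_rot: [-0.0, 0.79, 0.613, -0.0]
wrist_force: [0.2, 0.7, -0.3]
width: 0.324
finger_force: 0.0
time_s: 8.32
position: [466.7, 21.4, 110.9]
ee_rot: [-0.0, 0.79, 0.613, 0.0]
wrist_force: [1.4, -0.2, -0.5]
width: 0.321
finger_force: 0.5
```

```bash
python3 -m creep '[[[32,0,-0.04,0,0,0,0],[32,0,-0.04,0,0,0,0],[32,0,0,0,0,0,0],[32,0,0,0,0,0,0],[32,0,0,0,0,0,0],[32,0,0,0,0,0,0],[32,0,0,0,0,0,0],[32,0,0,0,0,0,0],[32,0,0,0,0,0,0],[32,0,0,0,0,0,0]]]';  python3 look.py w3
```

```text
time_s: 9.15
position: [464.3, 21.9, 110.9]
ee_rot: [-0.0, 0.79, 0.613, -0.0]
wrist_force: [1.4, 0.5, 0.4]
width: 0.319
finger_force: 0.3
t 9.15 tcp [464.3  21.9 110.9] 
 [[ 0.248  0.969 -0.   ]
 [ 0.969 -0.248 -0.   ]
 [-0.    -0.    -1.   ]] F [1.4 0.5 0.4] w 0.31875403015710735 tips 11.0
cam [484.  99. 243.]
lock_knob [468.9  35.8  90.2] 0.79
pull_post [525.   88.6  60.1] 0.8
rod_band [528.   87.1  59.2] 0.56
pointer_tip [578.6 125.1  51. ] 0.9
transport_lock [471.9  33.5  94.9] 0.91
```

View pics/w3.png

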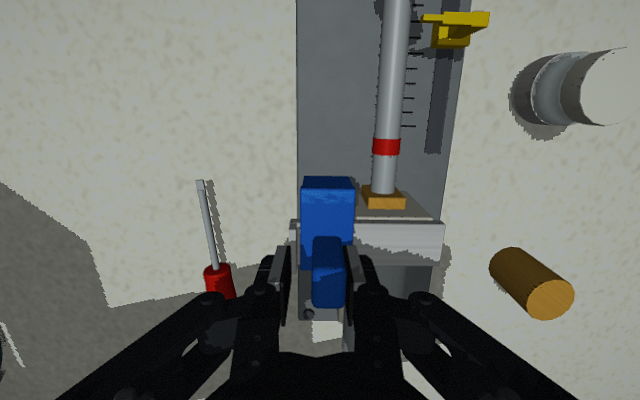

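The collar is uncovered. The carriage's left edge (x≈301) nearly meets the end stop (x≈290–297), so a little more is needed.

```bash
python3 -m creep '[[[32,0,-0.04,0,0,0,0],[32,0,-0.04,0,0,0,0],[32,0,0,0,0,0,0],[32,0,0,0,0,0,0],[32,0,0,0,0,0,0],[32,0,0,0,0,0,0],[32,0,0,0,0,0,0],[32,0,0,0,0,0,0],[32,0,0,0,0,0,0],[32,0,0,0,0,0,0]]]';  python3 -m creep '[[[32,0,-0.04,0,0,0,0],[32,0,-0.02,0,0,0,0],[32,0,0,0,0,0,0],[32,0,0,0,0,0,0],[32,0,0,0,0,0,0],[32,0,0,0,0,0,0],[32,0,0,0,0,0,0],[32,0,0,0,0,0,0],[32,0,0,0,0,0,0],[32,0,0,0,0,0,0]]]'
```

```text
time_s: 10.28
position: [462.4, 22.4, 111.0]
ee_rot: [0.0, 0.79, 0.613, 0.0]
wrist_force: [5.4, -0.2, -2.2]
width: 0.32
finger_force: 2.6
time_s: 11.12
position: [462.1, 22.5, 111.2]
ee_rot: [0.002, 0.79, 0.613, 0.001]
wrist_force: [11.5, -1.4, -7.3]
width: 0.319
finger_force: 5.4
```

Held at the end stop: 11 N against the usual 2 N, and no more motion. Now I back off, rise and go over the post.

```bash
python3 -m creep '[[[32,0,0.15,0,0,0,0],[50,0,0,0,0,0,0],[50,0,0,0,0,0,0],[50,0,0,-0.4,0,0,0],[50,0,0,-0.8,0,0,0],[50,0,0,-0.8,0,0,0],[50,0,0,0,0,0,0],[50,0,0,0,0,0,0],[50,0,0,0,0,0,0],[50,0,0,0,0,0,0]]]';  python3 -m creep '[[[50,0.64,0.19,0,0,0,0],[50,0.64,0.19,0,0,0,0],[50,0.64,0.19,0,0,0,0],[50,0.64,0.19,0,0,0,0],[50,0.64,0.19,0,0,0,0],[50,0.64,0.19,0,0,0,0],[50,0.64,0.19,0,0,0,0],[50,0.64,0.19,0,0,0,0],[50,0,0,0,0,0,0],[50,0,0,0,0,0,0]]]'; python3 look.py w4
```

```text
time_s: 11.95
position: [463.5, 22.1, 169.7]
ee_rot: [-0.001, 0.79, 0.613, -0.001]
wrist_force: [0.4, 0.5, 0.0]
width: 0.5
finger_force: 0.0
time_s: 12.78
position: [546.0, 159.9, 169.3]
ee_rot: [-0.001, 0.789, 0.614, -0.001]
wrist_force: [0.1, -1.0, -0.4]
width: 0.498
finger_force: 0.0
t 12.7833 tcp [546.  159.9 169.3] 
 [[ 0.246  0.969 -0.003]
 [ 0.969 -0.246 -0.   ]
 [-0.001 -0.003 -1.   ]] F [ 0.1 -1.  -0.4] w 0.4980810214503612 tips 11.0
cam [566. 237. 301.]
lock_knob [480.2  57.3  85.4] 0.96
pull_post [535.2 112.3  58.9] 0.9
rod_band [538.7 104.6  59.3] 0.66
pointer_tip [583.2 127.7  41.6] 0.74
transport_lock [483.6  56.3  85.7] 0.66
```

View pics/w4.png

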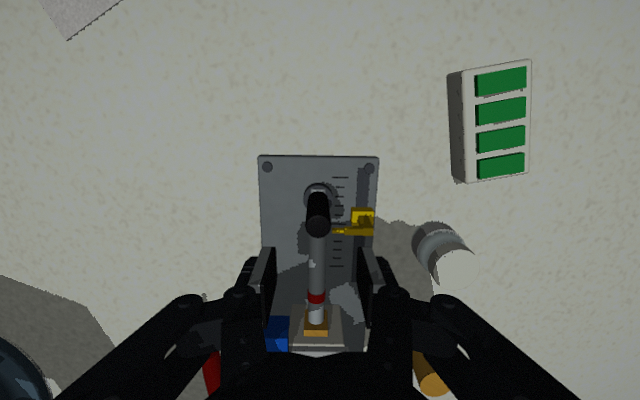

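The post top is at (318,226), midway between the pads at 268 and 370. I check its y and the band–pointer distance.

```bash
python3 - <<'E'
from px import *
d,W,T=load('w4');p=at_z(d,(318,226),115,W);print('post tool',T[:3,:3].T@(p-T[:3,3]))
for n,b,q in [('w1',(327,138),(343,66)),('w2',(316,146),(343,17)),('w3',(386,147),(424,20)),('w4',(317,298),(332,230))]:
    d,W,T=load(n);v=at_z(d,q,50,W)-at_z(d,b,58,W);print(n,(T[:3,:3].T@v).round(1))
E
```

```text
post tool [ 0.60832358  1.1967764  54.34380476]
w1 [70.3 15.5  8. ]
w2 [72.6 15.5  8. ]
w3 [71.5 18.7  8. ]
w4 [68.  13.7  7.9]
```

```bash
python3 -m creep '[[[50,0,0,0.6,0,0,0],[50,0,0,0.6,0,0,0],[50,0,0,0.6,0,0,0],[50,0,0,0.6,0,0,0],[50,0,0,0.5,0,0,0],[30,0,0,0,0,0,0],[0,0,0,0,0,0,0],[0,0,0,0,0,0,0],[0,0,0,0,0,0,0],[0,0,0,0,0,0,0]]]'
```

```text
time_s: 13.92
position: [546.6, 158.9, 83.9]
ee_rot: [0.0, 0.79, 0.613, -0.0]
wrist_force: [1.6, -2.4, -9.5]
width: 0.194
finger_force: 58.8
```

```bash
python3 -m creep '[[[0,0.1,0,0,0,0,0],[0,0.25,0,0,0,0,0],[0,0.27,0,0,0,0,0],[0,0.27,0,0,0,0,0],[0,0.27,0,0,0,0,0],[0,0.27,0,0,0,0,0],[0,0.27,0,0,0,0,0],[0,0.27,0,0,0,0,0],[0,0.2,0,0,0,0,0],[0,0.1,0,0,0,0,0]]]';  python3 -m creep '[[[0,0,0,0,0,0,0],[0,0,0,0,0,0,0],[0,0,0,0,0,0,0],[0,0,0,0,0,0,0],[0,0,0,0,0,0,0],[0,0,0,0,0,0,0],[0,0,0,0,0,0,0],[0,0,0,0,0,0,0],[0,0,0,0,0,0,0],[0,0,0,0,0,0,0]]]'; python3 look.py w5; python3 - <<'E'
import cv2
from workcell import cams
d=cams.capture('top');t=d['image'][170:290,200:370,::-1]
s=cams.capture('scene')['image'][140:250,240:410,::-1]
w=cv2.imread('pics/w5.png')[200:360,220:420]
R=lambda a:cv2.resize(a,(400,290),interpolation=cv2.INTER_CUBIC)
cv2.imwrite('pics/m5.png',cv2.hconcat([cv2.vconcat([R(t),R(s)]),cv2.resize(w,(400,580)[:1]+(320,),interpolation=cv2.INTER_CUBIC) if 0 else cv2.copyMakeBorder(cv2.resize(w,(400,320),interpolation=cv2.INTER_CUBIC),0,260,0,0,cv2.BORDER_CONSTANT)]))
E
```

```text
time_s: 14.75
position: [564.2, 224.4, 83.8]
ee_rot: [0.001, 0.79, 0.613, -0.001]
wrist_force: [2.9, -9.4, -7.8]
width: 0.193
finger_force: 58.9
time_s: 15.58
position: [564.0, 223.8, 83.8]
ee_rot: [0.001, 0.79, 0.613, -0.001]
wrist_force: [2.1, -9.8, -7.9]
width: 0.191
finger_force: 58.9
t 15.5833 tcp [564.  223.8  83.8] 
 [[ 0.248  0.969  0.   ]
 [ 0.969 -0.248 -0.003]
 [-0.002  0.001 -1.   ]] F [ 2.1 -9.8 -7.9] w 0.19050423780767697 tips 11.0
cam [584. 301. 215.]
lock_knob [629.4  82.5  11.1] 0.56
pull_post [566.4 232.6  91.3] 0.58
rod_band [561.1 225.8  92.3] 0.82
```

View pics/m5.png

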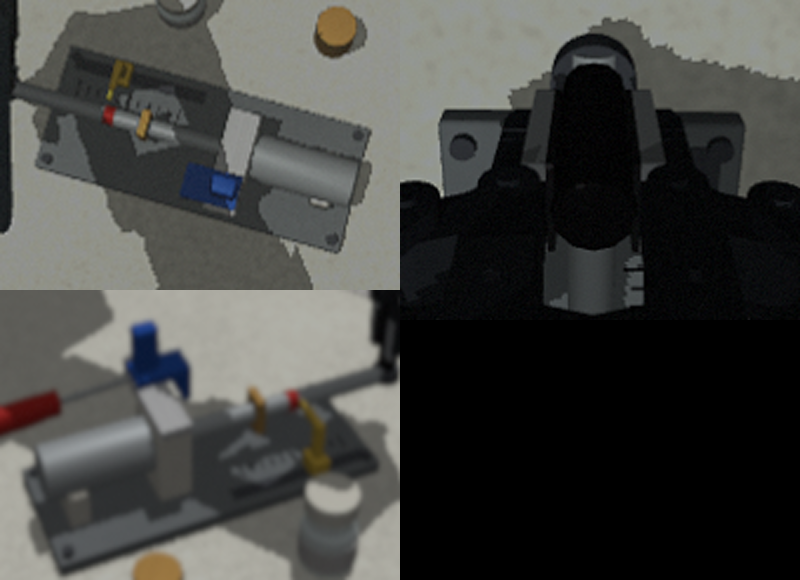

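The band (crop (109,116)) is nearly level with the pointer tip (crop (110,98)), and the lock is still at its end. I measure the rest by colour in the top and scene cameras.

```bash
python3 - <<'E'
from workcell import cams
from h import *
gy=np.array([.245,.9695]);gx=np.array([.9695,-.245])
def seg(c):
    d=cams.capture(c);h=cv2.cvtColor(d['image'],cv2.COLOR_RGB2HSV).astype(int);H,S,V=[h[...,i] for i in range(3)]
    red=((H<6)|(H>172))&(S>130)&(V>50);yel=(H>18)&(H<33)&(S>120)&(V>40)
    return d,red,yel
for c,box in [('top',(235,195,275,235)),('scene',(340,170,400,215))]:
    d,red,yel=seg(c);x0,y0,x1,y1=box
    m=np.zeros(red.shape,bool);m[y0:y1,x0:x1]=1
    v,u=np.nonzero(red&m);print(c,'red',len(u),u.mean(),v.mean())
    zb=57 if c=='top' else 53
    b=at_z(d,(u.mean(),v.mean()),zb)[:2];print(' band gx,gy',(b-[521.7,62.6])@gx,(b-[521.7,62.6])@gy)
    v,u=np.nonzero(yel&m)
    Q=np.array([[(at_z(d,(a,e),52)[:2]-[521.7,62.6])@g for g in(gx,gy)] for a,e in zip(u,v)])
    o=np.argsort(Q[:,0]);print(' yel',len(u),Q[o][:14].round(1).tolist())
    # pixel scale per mm along gy
E
python3 - <<'E'
from workcell import cams
import cv2
t=cams.capture('top')['image'][195:235,225:285,::-1];s=cams.capture('scene')['image'][165:215,340:400,::-1]
cv2.imwrite('pics/m6.png',cv2.hconcat([cv2.resize(a,(400,int(400*a.shape[0]/a.shape[1])),interpolation=cv2.INTER_NEAREST)[:266] for a in(t,s)]))
E
```

```text
top red 29 245.79310344827587 217.13793103448276
 band gx,gy -1.004175726989656 67.41007894505589
 yel 132 [[-11.8, 35.2], [-11.2, 33.1], [-10.7, 31.0], [-10.2, 37.9], [-9.7, 35.8], [-9.1, 33.7], [-8.6, 31.6], [-8.1, 38.5], [-7.6, 36.4], [-7.0, 34.3], [-6.5, 32.2], [-5.5, 37.0], [-4.9, 34.9], [-4.4, 32.8]]
scene red 17 364.4117647058824 181.11764705882354
 band gx,gy 4.649235341312739 69.26854118523039
 yel 165 [[9.3, 75.3], [12.4, 73.6], [13.3, 75.5], [14.1, 77.4], [15.5, 71.9], [16.3, 73.8], [17.2, 75.7], [17.5, 26.5], [18.4, 28.4], [20.2, 74.0], [21.1, 75.9], [23.2, 72.3], [24.1, 74.2], [24.9, 76.1]]
```

View pics/m6.png

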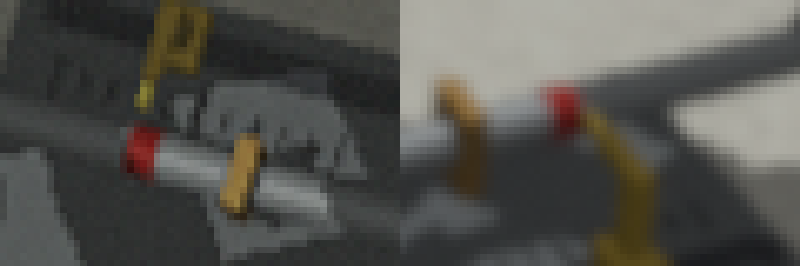

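Top crop: pointer tip at about pixel (246.1,210.9) and band centre at (245.8,217.1). Scene crop: tip at about (367.9,181.5) and band at (364.2,181.0). I convert these.

```bash
python3 - <<'E'
from workcell import cams
from h import *
gy=np.array([.245,.9695]);gx=np.array([.9695,-.245])
g=lambda p:[round(float((p[:2]-[521.7,62.6])@a),1) for a in(gx,gy)]
d=cams.capture('top');print('cam',np.array(d['extrinsics'])[:3,3].round())
print('band',g(at_z(d,(245.8,217.1),57)),'tip',g(at_z(d,(246.1,210.7),52)),'shaft',g(at_z(d,(246.6,208.5),52)))
d=cams.capture('scene');print('cam',np.array(d['extrinsics'])[:3,3].round())
# expected pixels of band (gx -1..) and tip for gy candidates
T=np.array(d['extrinsics']);O=np.array([521.7,62.6,0])
G=lambda x,y,z:O+np.r_[gx*x+gy*y,z]
for y in(66,68,70,72,74): print(y,'band',proj(d,G(0,y,52),T).round(1),'tip',proj(d,G(13,y,50),T).round(1))
E
```

```text
cam [ 357.   -5. 1123.]
band [-0.9, 67.4] tip [13.5, 71.5] shaft [18.4, 71.8]
cam [1033. -368.  561.]
66 band [362.  180.7] tip [364.9 184.8]
68 band [362.8 180.5] tip [365.7 184.6]
70 band [363.6 180.2] tip [366.6 184.3]
72 band [364.5 180. ] tip [367.4 184.1]
74 band [365.3 179.8] tip [368.2 183.9]
```

Top view says about 4 mm short, wrist views say 3–4 mm and scene about 2 mm. I add 3.6 mm.

```bash
python3 -m creep '[[[0,0.06,0,0,0,0,0],[0,0.06,0,0,0,0,0],[0,0,0,0,0,0,0],[0,0,0,0,0,0,0],[0,0,0,0,0,0,0],[0,0,0,0,0,0,0],[0,0,0,0,0,0,0],[0,0,0,0,0,0,0],[0,0,0,0,0,0,0],[0,0,0,0,0,0,0]]]'; python3 - <<'E'
from workcell import cams
import cv2
d=cams.capture('top')['image'];t=d[195:235,225:285,::-1];s=cams.capture('scene')['image'][150:220,300:400,::-1]
L=d[215:265,265:325,::-1]
cv2.imwrite('pics/m7.png',cv2.vconcat([cv2.hconcat([cv2.resize(a,(400,266),interpolation=cv2.INTER_CUBIC) for a in(t,s)]),cv2.copyMakeBorder(cv2.resize(L,(400,333),interpolation=cv2.INTER_CUBIC),0,0,0,400,cv2.BORDER_CONSTANT)]))
E
```

```text
time_s: 17.12
position: [565.0, 227.2, 83.9]
ee_rot: [0.001, 0.79, 0.613, -0.001]
wrist_force: [2.7, -9.1, -7.6]
width: 0.195
finger_force: 59.0
```

View pics/m7.png

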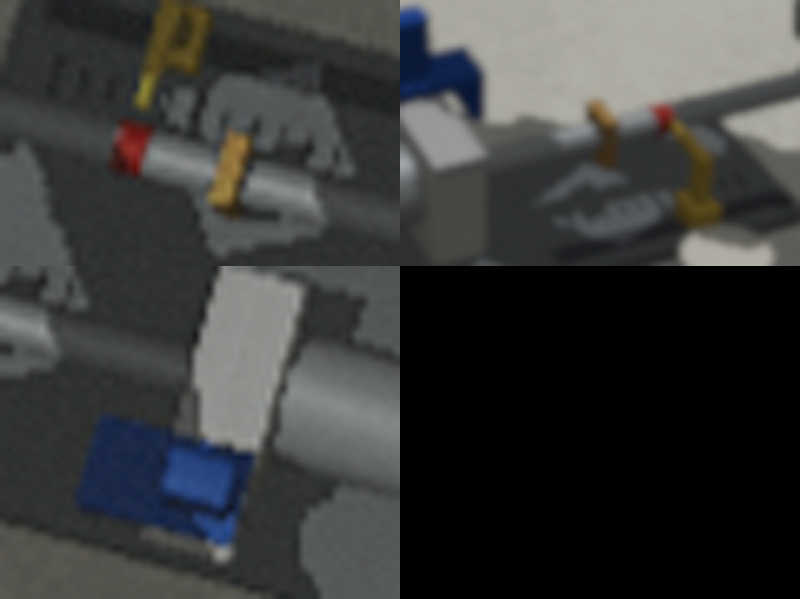

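The top crop shows the band at (132,148). The pointer line from its tip at (144,105), run along the gauge's x, lands at (131,148), so they are level. The lock is against its end stop, and the grip is steady at 59 N.

```bash
python3 -c "
from workcell import sign_off
print(sign_off())"
```

```text
the job is handed in; nothing more can be done
None
```

The job is handed in: the lock is against its end stop, and the gripper still holds the rod about 71 mm out, with the red band level with the yellow pointer to within about 1–2 mm by the cameras.

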